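Swing the flask ring home and pin it

ROBOT

A 6-joint arm with a two-finger parallel gripper is mounted at the origin on the work surface. World frame = base frame: x ahead of the robot, y to its left, z up, the work surface at z = 0. Lengths are in m, angles in rad, forces in N, time in s.
With the tool pointing down it reaches from about 0.35 to 0.875 m from the base axis. Payload 4.2 kg.
Tool frame: the origin (TCP) lies at the very end of the fingers, on their centre line; the grasp point (between the pads) lies 19 mm behind it; z points along the fingers, y is the direction in which the jaws open and shut (so a half turn about z gives the same grasp; the last joint's range is limited). The gripper opens to 87 mm and grips with 3 to 60 N. Pads are 19 mm wide; open, the fingers measure 117 mm over their backs; the gripper's body (75 mm by 190 mm) begins 51 mm behind the grasp point.
Start: joints at [1.558, 0.385, 0.008, 0, -1.194, -0.259], TCP at [0.168, 0.602, 0.223] pointing down, gripper open.
Joint ranges: [-3.14, 3.14], [-1.21, 2.06], [-1.07, 1.41], [-3.16, 2.05], [-2.99, -0.16], [-3.1, 3.1]. Speed limits (rad/s): [2.79, 2.79, 3.14, 3.14, 3.14, 3.14].

INTERFACE

Orientations are given as a unit quaternion [x, y, z, w].
In Python, from rig import env gives the robot as it stands. The module is installed in compiled form; this text tells all that it offers.
- The arm moves only by the tool servo_tool, never from a script. Its argument "motion" is a list of rows, each a list of 7 numbers: the finger opening in mm, from 0 to 87, then the shift along the tool's x, y, z in mm, then the turn, a rotation vector about the tool's x, y, z in degrees. In form: [[gripper, tx, ty, tz, ax, ay, az], ...]. A call has 1 to 12 rows; each row shifts and turns the commanded pose from where the row before left it, along the tool's axes as they then stand; what a row does not reach is not made up. A row lasts 1/8 s, in which the tool goes at most 62.5 mm and 10.7 degrees, less where a joint would pass 70% of its speed; a pose out of reach is approached as far as the arm can. A call is refused whole if a number of a shift passes 62.5 or a number of a turn 10.7, either way. A call with a gripper value outside its range is refused whole. The fingers move at their own pace and stop on an object; "force" is the grip in N (left out, the last holds). Time passes only in rows, so rows that do not move let the fingers close. It gives the time, the measured TCP pose, the force and the opening at its end, in the units of the state.
- env.observe(): the state, without advancing time (a new reading comes with each control period).
- env.snapshot(name): name is "scene" or "side" or "wrist"; returns a dict with "img" (400x640x3 uint8, red, green, blue), "fovy" (degrees; the focal length in pixels is half the picture's height over the tangent of half this angle, whatever the lens; pixels are square), "cx", "cy" (the principal point, pixels), "origin" and "rotation" of the camera in the world. Camera axes: x right, y down, z forward; pixel columns grow to the right and rows downward; lengths in m; the calibration is good to about 2 mm. A picture is of the moment at which its call begins. There is no depth.
- env.sign_off(): hands the job in, once; it reports no verdict.
The state is a dict: "t": time; "joints": joint angles; "dq": joint speeds; "joint_torque": joint torques, N m; "ee_pos": TCP position; "tool_rot": TCP orientation; "wrist_force": force on the tool from outside, world axes, zero at the start; "moment": the same for the moment, N m; "grip_width": finger opening in m.
Only numpy, scipy, OpenCV 4.12 (cv2) and the standard library are available. Lean on these libraries where they do the work, as an engineer would, in place of code of your own. Each camera call takes 0.05 s, during which the arm holds its last target. There are 200 camera calls.

TASK

On the tilted flask stand, swing the steel ring up by its black knob until its tab is fully home in the fork, then take the long pin from the white rack and push it down through the fork and the tab until its collar sits on the fork, so that the ring is locked, and let go. Leave the short pin in the rack, and do not knock over the bottles, the jar or the beaker.

Things in the scene. Friction and masses are not known exactly. Their poses are not given: they have to be found in the camera images.
- stand: Fixed flask stand. Origin: on the table under its middle. Dark foot plate 170 x 270 x 12 mm (x -65 to 105, y -130 to 140 mm); two 26 mm columns at (0, 95) and (55, -85) mm carry a head whose plane rises 30 degrees along the stand's +x (away from the robot), its upper face looking up and back at the robot. The ring's pivot is at the head's +y end, an aluminium fork at its -y end.
- fork_hole (a point): Mouth of the fork's hole, on top of its upper plate, 185 mm up. z: out along the hole, 30 degrees from vertical towards the stand's -x; x: up-slope; y: level, to the pivot. Two 44 x 44 x 10 mm plates, 20 mm gap, joined by a block up-slope (x 22 to 62); nothing stands above. Hole 14.5 mm in both plates, chamfers 1.5, 40 mm through in all, over 50 mm free below for the pin.
- ring_pivot (a point): Centre of the ring's pivot, at mid-thickness of the ring. Same axes as fork_hole; the ring turns about z. The fork hole's axis lies 180 mm from it along -y.
- ring_arm (a joint): Swing of the ring about ring_pivot, rad. 0: home at its stop, the tab between the fork plates and its hole in line with theirs. It grows to 0.85 as the ring swings out of the fork, down-slope and towards the robot (turning about -z of ring_pivot). Stiff: 0.28 N m of friction, no spring, stays where left; about 4 N at the knob swings it up.
- ring_knob (a point): Centre of the top of the knob, a black round post 18 mm in diameter, 48 mm tall, square to the ring (z of this point along the post, outwards; axes turn with the ring). At joint 0 it lies at x -72, y -95, z +55 mm from ring_pivot in its axes. The ring under it is 14 mm thick round steel, 104 mm outside diameter, its stem under the knob 22 mm wide.
- tab_hole (a point): Centre of the hole in the ring's tab (40 x 40 mm, 14 mm thick), on the tab's upper face, 180 mm from the pivot; hole 15.5 mm with 1.5 mm chamfers. At joint 0 it is 13 mm straight below fork_hole.
- rack: Fixed white plastic pin rack, 62 x 200 x 46 mm (x, y, z), with three upright blind holes of 13.5 mm diameter, 41 mm deep, at y = -70, 0, +70 mm. Origin: centre of its underside. The long and the short pin stand in the two outer holes, either way round; the middle hole is empty.
- long_pin: Long steel pin, upright in the rack, may lean slightly. Origin: centre of its tip (lower end); z along the pin towards its head. From the tip: 10 mm taper (6 to 12 mm diameter), a 12 mm shaft up to 90 mm, a collar of 34 mm diameter and 6 mm thick (90 to 96 mm), then a square black head 22 x 22 mm from 96 to 140 mm (its sides lie along x and y), centre of the head at 118 mm. Mass about 0.16 kg. In the rack it stands 49 mm higher than the short pin.
- long_pin_collar (a point): Centre of the underside of the long pin's collar, 90 mm above the tip on the pin's axis; axes as the pin's.
- short_pin: Short pin, not to be used: same collar and head, but a shaft of only 35 mm, its collar resting on the rack. Origin: centre of its tip, z towards the head.
- blue_cap_bottle: Clear bottle with a blue cap, 66 mm diameter, 150 mm high; a bystander. Origin: centre of its underside.
- amber_bottle: Amber bottle with a white cap, 60 mm diameter, 130 mm high; a bystander. Origin: centre of its underside.
- beaker: Glass beaker, 80 mm diameter, 100 mm high; a bystander. Origin: centre of its underside.
- small_jar: Small jar with a black lid, 50 mm diameter, 60 mm high; a bystander. Origin: centre of its underside.
Things that resemble listed ones, but are neither listed nor needed, are in the scene too. What is shaped like the long_pin but blue is not meant.

How it is judged:
By the outcome, as a careful person would: the job done as asked, in the order asked, and still so for the second after the job is handed in, with the robot touching nothing.
It also fails if it takes over 64 s, if anything falls off the work surface, if the arm or the gripper's body presses on something with over 40 N, if the wrist force passes 120 N, or if a joint passes its speed limit or range.

## Working session

There is one attempt and no reset: what is moved stays moved. The work goes in short steps, Python scripts to look and compute and a tool call to move; the robot and the scene stay as the last step left them, time stands still between calls to the robot, and variables do not carry over. Pictures are saved under pics/ and viewed, about 8 in all and at most 12, crops included, and the job is handed in when it is done.

Besides the shell and the picture viewer there is one more tool, called after ">>>" by a JSON object that holds its "name" and its "arguments", one argument or row to a line. servo_tool: Moves the arm, as the interface text tells. Its arguments: {"type":"object","properties":{"motion":{"type":"array"},"force":{"type":"number"}},"required":["motion"]}

```bash
mkdir -p pics
cat > h.py <<'E'
import numpy as np, cv2
from rig import env
from scipy.spatial.transform import Rotation as R
from scipy.optimize import least_squares
def snap(n,fn):
    s=env.snapshot(n); cv2.imwrite('pics/'+fn,s['img'][:,:,::-1]); 
    np.savez('pics/'+fn+'.npz',**{k:v for k,v in s.items()}); return s
def load(fn): return dict(np.load('pics/'+fn+'.npz'))
def f(s): return 200/np.tan(np.radians(float(s['fovy']))/2)
def rot(s):
    r=np.array(s['rotation']); return r if r.shape==(3,3) else R.from_quat(r).as_matrix()
def ray(s,u,v):
    d=rot(s)@np.array([(u-s['cx'])/f(s),(v-s['cy'])/f(s),1]); return np.array(s['origin']),d/np.linalg.norm(d)
def proj(s,p):
    q=(np.atleast_2d(p)-s['origin'])@rot(s); return q[:,:2]/q[:,2:]*f(s)+[float(s['cx']),float(s['cy'])]
def atz(s,u,v,z):
    o,d=ray(s,u,v); return o+d*(z-o[2])/d[2]
def tri(*obs):
    A=np.zeros((3,3));b=np.zeros(3)
    for s,u,v in obs:
        o,d=ray(s,u,v);P=np.eye(3)-np.outer(d,d);A+=P;b+=P@o
    x=np.linalg.solve(A,b); return x,[np.linalg.norm((np.eye(3)-np.outer(d,d))@(x-o)) for o,d in (ray(*q) for q in obs)]
E
python3 - <<'E'
from h import *
a=snap('scene','scene0.png');b=snap('side','side0.png');c=snap('wrist','wrist0.png')
for s in(a,b,c): print(s['fovy'],s['cx'],s['cy'],s['origin'],np.round(rot(s),3).tolist())
print(env.observe())
cv2.imwrite('pics/ab.png',cv2.resize(np.vstack([a['img'],b['img']])[:,:,::-1],(480,600)))
E
```

```text
55.611144120606696 328.76925381590206 198.35627085291208 [ 1.21567926 -0.55610791  0.6868034 ] [[0.661, 0.413, -0.627], [0.75, -0.358, 0.555], [0.005, -0.837, -0.547]]
56.47136965302816 320.4174496031084 200.11294538460174 [ 0.36953312 -0.86767885  0.81711548] [[0.974, -0.149, 0.17], [-0.225, -0.578, 0.784], [-0.018, -0.802, -0.597]]
58.98728786302197 316.94953157334555 200.82714232046976 [0.2449117  0.58010876 0.38324387] [[-0.268, -0.923, -0.277], [-0.963, 0.258, 0.075], [0.003, 0.287, -0.958]]
{'t': 0.15, 'joints': array([ 1.55758835e+00,  3.85386767e-01,  6.94673157e-03, -3.27155980e-04,
       -1.19400006e+00, -2.58613051e-01]), 'dq': array([ 0.00183497, -0.00159606,  0.003647  ,  0.00303758,  0.00030246,
       -0.0002955 ]), 'joint_torque': array([-8.34518760e-04, -3.91051304e+01,  1.87586671e+01,  4.22236875e+00,
        1.23642947e-02, -1.32551709e-04]), 'ee_pos': array([0.16766741, 0.60162509, 0.22171318]), 'tool_rot': array([ 9.90769854e-01, -1.35552192e-01, -5.03154248e-05,  8.34316447e-04]), 'wrist_force': array([ 0.01610932, -0.42153935, -0.69349681]), 'moment': array([-0.04407515, -0.02468816,  0.01575832]), 'grip_width': 0.08700909929751185}
```

View pics/scene0.png

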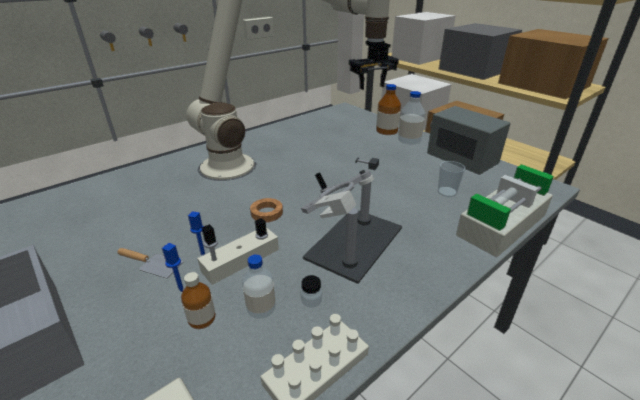

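View pics/side0.png

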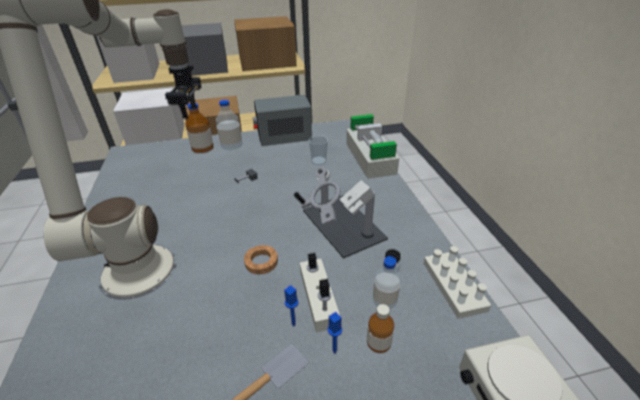

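Scene: stand foot around (353,245), fork near (337,203), rack (240,255) with the long pin at (210,240) and short pin at (262,228). Side: fork near (355,195), long pin (324,290), short pin (312,262). Next, enlarged crops.

Run:
```python
from h import *
a=cv2.imread('pics/scene0.png');b=cv2.imread('pics/side0.png')
def crop(im,x,y,w,h,k,fn=None):
    c=cv2.resize(im[y:y+h,x:x+w],None,fx=k,fy=k,interpolation=cv2.INTER_CUBIC)
    for i in range(0,w,10): cv2.line(c,(i*k,0),(i*k,8 if (x+i)%50 else 20),(0,0,255),1); 
    for j in range(0,h,10): cv2.line(c,(0,j*k),(8 if (y+j)%50 else 20,j*k),(0,0,255),1)
    return c
cv2.imwrite('pics/stand.png',np.hstack([crop(a,300,140,100,140,4),crop(b,290,150,100,140,4)]))
cv2.imwrite('pics/rack.png',np.hstack([crop(a,185,205,100,100,4),crop(b,280,245,100,100,4)]))
```

```text
(no output)
```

View pics/stand.png

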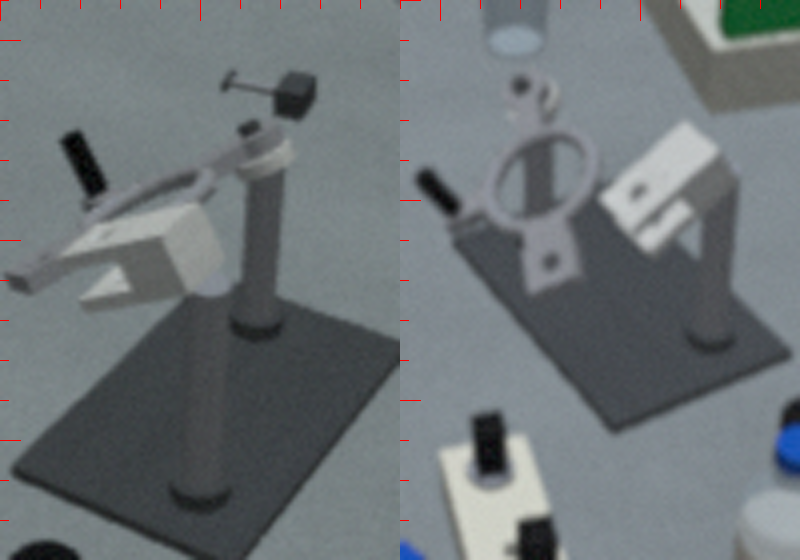

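View pics/rack.png

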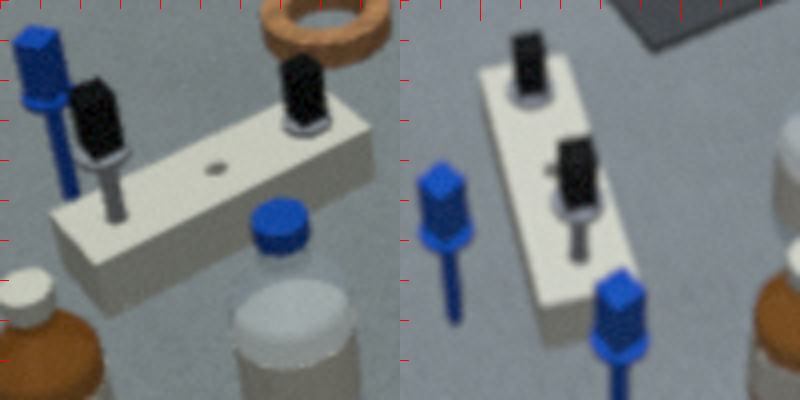

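The crops show the fork hole at scene (327,198) and side (349.5,197.5), and the knob top at scene (319,174) and side (296,194.5). The tab hole is at side (327.5,215.5). The long pin is at the near-camera end of the rack. I'll fit poses next.

```bash
cat >> h.py <<'E'
def stand_pts(p):
    # p: x,y,yaw,hx,hy,q  (stand pose; hole offset in stand)
    x,y,w,hx,hy,q=p
    S=R.from_euler('z',w).as_matrix(); o=np.array([x,y,0])
    F=S@R.from_euler('y',-30,degrees=True).as_matrix()   # fork axes
    h=o+S@np.array([hx,hy,.185])
    pv=h-.020*F[:,2]+.180*F[:,1]
    Q=F@R.from_euler('z',-q).as_matrix()
    P=dict(F=F,hole=h,pivot=pv,knob=pv+Q@[-.072,-.095,.055],tab=pv+Q@[0,-.18,.007],Q=Q)
    for n,c in dict(ll=(-.065,-.13),lh=(-.065,.14),hl=(.105,-.13),hh=(.105,.14)).items(): P['foot_'+n]=o+S@[*c,.012]
    P['col1']=o+S@[0,.095,.012];P['col2']=o+S@[.055,-.085,.012]
    for n,c in dict(ll=(-.022,-.022),lh=(-.022,.022),hl=(.062,-.022),hh=(.062,.022)).items(): P['fp_'+n]=h+F@[*c,0]
    return P
E
python3 - <<'E'
from h import *
a=load('scene0.png');b=load('side0.png')
for n,(A,B) in dict(hole=((327,198.25),(349.5,197.5)),knob=((318.75,173.75),(296.3,194.5)),head=((207.5,228),(323.75,282)),rackmid=((239,247.25),(317.5,287.5)),pincol=((210,244),(324.5,296.2)),pinrack=((213.5,259.5),(324.5,310))).items():
    print(n,*[np.round(q,4) for q in tri((a,*A),(b,*B))])
print('foot side',[np.round(atz(b,u,v,.012)[:2],3) for u,v in((303.75,210),(343.5,257.5),(387.75,238.75))],'scene',[np.round(atz(a,u,v,.012)[:2],3) for u,v in((303.75,257),(400,225.75),(364,220.5),(350,262.5))])
print('rack side',[np.round(atz(b,u,v,.046)[:2],3) for u,v in((300,263),(321.75,258.75),(316.25,320.75),(340,313.75))],'scene',[np.round(atz(a,u,v,.046)[:2],3) for u,v in((198,258.25),(209.5,271.25),(277.5,236.75),(266,227.5))])
E
```

```text
hole [ 0.6336 -0.0453  0.183 ] [0.0013 0.0013]
knob [0.493  0.0459 0.1566] [0.0001 0.0001]
head [ 0.4973 -0.2982  0.1413] [0.0022 0.0022]
rackmid [ 0.4957 -0.2276  0.0414] [0.0019 0.0019]
pincol [ 0.4977 -0.3009  0.0938] [0.0017 0.0017]
pinrack [ 0.4968 -0.3007  0.0421] [0.0009 0.0009]
foot side [array([0.529, 0.148]), array([ 0.601, -0.108]), array([ 0.759, -0.063])] scene [array([ 0.611, -0.107]), array([0.689, 0.19 ]), array([0.602, 0.129]), array([ 0.706, -0.029])]
rack side [array([ 0.466, -0.131]), array([ 0.53, -0.13]), array([ 0.469, -0.328]), array([ 0.53 , -0.322])] scene [array([ 0.472, -0.33 ]), array([ 0.533, -0.33 ]), array([ 0.532, -0.133]), array([ 0.478, -0.133])]
```

Run:
```python
from h import *
a=load('scene0.png');b=load('side0.png')
obs=[(a,'hole',(327,198.25)),(b,'hole',(349.5,197.5)),(a,'knob',(318.75,173.75)),(b,'knob',(296.3,194.5)),(b,'tab',(327.5,215.5)),(b,'foot_lh',(303.75,210)),(b,'foot_ll',(343.5,257.5)),(b,'foot_hl',(387.75,238.75)),(a,'foot_ll',(303.75,257)),(a,'foot_hh',(400,225.75)),(a,'col1',(364,220.5)),(a,'col2',(350,262.5)),(b,'fp_ll',(348,209)),(b,'fp_lh',(340.5,200)),(b,'fp_hh',(361.5,180.5)),(b,'fp_hl',(370,188))]
fun=lambda p:np.concatenate([(proj(s,stand_pts(p)[n])[0]-uv) for s,n,uv in obs])
r=least_squares(fun,[.62,.0,.29,0,-.085,.7],loss='soft_l1')
print(np.round(r.x,4),np.degrees(r.x[2]))
for (s,n,_),e in zip(obs,fun(r.x).reshape(-1,2)): print(n,np.round(e,1),end='; ')
P=stand_pts(r.x)
print({k:np.round(P[k],4) for k in('hole','pivot','knob','tab')})
np.save('stand.npy',r.x)
```

```text
[ 0.6291  0.0355  0.2785 -0.0193 -0.0827  0.4616] 15.955963919504036
hole [-1.1 -0.6]; hole [0.4 0.7]; knob [-1.  -1.4]; knob [-0.  -0.7]; tab [0.2 0.1]; foot_lh [-0.5 -0.7]; foot_ll [ 0.4 -0.2]; foot_hl [ 1.8 -0.7]; foot_ll [-2.2 -1.5]; foot_hh [ 2.4 -0.8]; col1 [-0.3  0.5]; col2 [-0.6  0.2]; fp_ll [ 0.3 -1.6]; fp_lh [-0.3 -0.7]; fp_hh [ 0.3 -0.3]; fp_hl [ 0.6 -0.4]; {'hole': array([ 0.6333, -0.0493,  0.185 ]), 'pivot': array([0.5935, 0.1265, 0.1677]), 'knob': array([0.4927, 0.0426, 0.1619]), 'tab': array([ 0.5677, -0.0485,  0.1337])}
```

```bash
cat >> h.py <<'E'
def plan(pt,Rt,n,g,start=None):
    """rows from start/current pose to target in n rows"""
    if start is None:
        o=env.observe(); start=(o['ee_pos'],R.from_quat(o['tool_rot']).as_matrix())
    p0,R0=np.array(start[0]),np.array(start[1]); w=R.from_matrix(R0.T@Rt).as_rotvec()/n
    rows=[];p=p0.copy();Rc=R0.copy()
    for i in range(n):
        d=np.round(1000*Rc.T@(p0+(pt-p0)*(i+1)/n-p),1); a=np.round(np.degrees(w),1)
        rows.append([g]+d.tolist()+a.tolist()); p=p+Rc@d/1000; Rc=Rc@R.from_rotvec(np.radians(a)).as_matrix()
    print('[',',\n'.join(str(r) for r in rows),']'); 
    print('end err mm',np.round(1000*(p-pt),1),'deg',np.round(np.degrees(R.from_matrix(Rc.T@Rt).as_rotvec()),2))
    return p,Rc
def Rstand(P): F=P['F']; return np.stack([-F[:,1],-F[:,0],-F[:,2]],1)
E
python3 - <<'E'
from h import *
a=load('scene0.png');b=load('side0.png')
for n,z,A,B in(('bluecap top',.15,(255.5,260),(390,263)),('amber top',.13,(192,278),(382.5,312)),('jar top',.06,(311,283),(392.5,253)),('beaker rim',.1,(451,168),(318.5,142)),('bluepin1',0,(195.5,214),(290.5,290)),('bluepin2',0,(171,247),(335,316))):
    print(n,z,np.round(tri((a,*A),(b,*B))[0],3))
P=stand_pts(np.load('stand.npy'));F=P['F']
s=plan(P['knob']+.07*F[:,2]+np.array([0,0,.0]),Rstand(P),16,60)
E
```

```text
bluecap top 0.15 [ 0.669 -0.276  0.143]
amber top 0.13 [ 0.608 -0.393  0.121]
jar top 0.06 [ 0.728 -0.173  0.058]
beaker rim 0.1 [0.658 0.475 0.092]
bluepin1 0 [ 0.418 -0.294  0.134]
bluepin2 0 [ 0.5   -0.389  0.134]
[ [60, 27.1, 29.3, 0.0, 1.7, 1.0, 3.6],
[60, 28.9, 27.6, -0.4, 1.7, 1.0, 3.6],
[60, 30.5, 25.7, -0.6, 1.7, 1.0, 3.6],
[60, 32.2, 23.7, -0.8, 1.7, 1.0, 3.6],
[60, 33.5, 21.6, -0.9, 1.7, 1.0, 3.6],
[60, 34.9, 19.5, -0.9, 1.7, 1.0, 3.6],
[60, 36.1, 17.2, -0.9, 1.7, 1.0, 3.6],
[60, 37.0, 14.8, -0.7, 1.7, 1.0, 3.6],
[60, 37.9, 12.5, -0.4, 1.7, 1.0, 3.6],
[60, 38.7, 10.1, -0.1, 1.7, 1.0, 3.6],
[60, 39.2, 7.6, 0.3, 1.7, 1.0, 3.6],
[60, 39.6, 5.2, 0.8, 1.7, 1.0, 3.6],
[60, 39.8, 2.7, 1.4, 1.7, 1.0, 3.6],
[60, 39.9, 0.2, 2.0, 1.7, 1.0, 3.6],
[60, 39.8, -2.1, 2.8, 1.7, 1.0, 3.6],
[60, 39.5, -4.6, 3.6, 1.7, 1.0, 3.6] ]
end err mm [ 0. -0. -0.] deg [-0.16 -0.83 -0.31]
```

>>> {"name": "servo_tool", "arguments": {
  "motion": [
    [60,27.1,29.3,0,1.7,1,3.6],
    [60,28.9,27.6,-0.4,1.7,1,3.6],
    [60,30.5,25.7,-0.6,1.7,1,3.6],
    [60,32.2,23.7,-0.8,1.7,1,3.6],
    [60,33.5,21.6,-0.9,1.7,1,3.6],
    [60,34.9,19.5,-0.9,1.7,1,3.6],
    [60,36.1,17.2,-0.9,1.7,1,3.6],
    [60,37,14.8,-0.7,1.7,1,3.6],
    [60,37.9,12.5,-0.4,1.7,1,3.6],
    [60,38.7,10.1,-0.1,1.7,1,3.6],
    [60,39.2,7.6,0.3,1.7,1,3.6],
    [60,39.6,5.2,0.8,1.7,1,3.6]
  ]
}}

```text
t: 1.65
ee_pos: [0.3865, 0.1742, 0.2226]
tool_rot: [0.851, -0.486, 0.124, -0.158]
wrist_force: [-0.3, 0.3, -0.9]
grip_width: 0.0601
```

>>> {"name": "servo_tool", "arguments": {
  "motion": [
    [60,39.8,2.7,1.4,1.7,1,3.6],
    [60,39.9,0.2,2,1.7,1,3.6],
    [60,39.8,-2.1,2.8,1.7,1.1,3.6],
    [60,39.5,-4.6,3.6,1.7,1,3.6],
    [60,0,0,0,0,0,0],
    [60,0,0,0,0,0,0]
  ]
}}

```text
t: 2.4
ee_pos: [0.4591, 0.0333, 0.2225]
tool_rot: [0.768, -0.585, 0.162, -0.204]
wrist_force: [0.0, 0.2, 0.3]
grip_width: 0.0601
```

Run:
```python
from h import *
c=snap('wrist','wrist1.png')
P=stand_pts(np.load('stand.npy')); o=env.observe(); print(o['ee_pos'],o['joints'],o['wrist_force'])
for k in('hole','knob','tab','pivot'): print(k,proj(c,P[k]))
```

```text
[0.4590724  0.03378409 0.22265962] [ 0.49429705 -0.15311493 -0.85429364  0.3396925  -0.37479145 -0.51035408] [ 0.50020615  0.13427934 -0.66596935]
hole [[162.7876366   26.26382708]]
knob [[318.06101927 216.36137337]]
tab [[281.54373661  57.07258529]]
pivot [[197.60676262 254.10755576]]
```

View pics/wrist1.png

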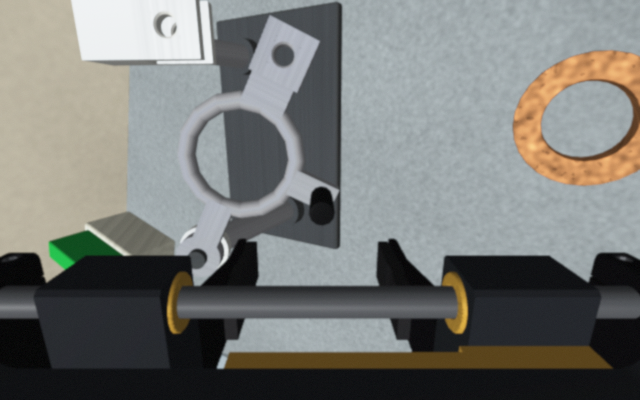

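Wrist view: fork hole at (166,26), tab hole (283,55), knob top about (321,213), pivot screw (198,258). All of these lie within about 3 px of the prediction. I'll refit and approach the knob.

Run:
```python
from h import *
a=load('scene0.png');b=load('side0.png');c=load('wrist1.png')
g=cv2.imread('pics/wrist1.png')
cv2.imwrite('pics/w1crop.png',np.hstack([cv2.resize(g[0:80,120:200],None,fx=5,fy=5),cv2.resize(g[175:255,280:360],None,fx=5,fy=5)]))
obs=[(a,'hole',(327,198.25)),(b,'hole',(349.5,197.5)),(a,'knob',(318.75,173.75)),(b,'knob',(296.3,194.5)),(b,'tab',(327.5,215.5)),(b,'foot_lh',(303.75,210)),(b,'foot_ll',(343.5,257.5)),(a,'col1',(364,220.5)),(a,'col2',(350,262.5)),(b,'fp_lh',(340.5,200)),(b,'fp_hh',(361.5,180.5)),
(c,'hole',(165.5,26)),(c,'tab',(283,55)),(c,'knob',(321.5,214))]
fun=lambda p:np.concatenate([(proj(s,stand_pts(p)[n])[0]-uv) for s,n,uv in obs])
r=least_squares(fun,np.load('stand.npy'),loss='soft_l1')
print(np.round(r.x,4),np.degrees(r.x[2]))
for (s,n,_),e in zip(obs,fun(r.x).reshape(-1,2)): print(n,np.round(e,1),end='; ')
P=stand_pts(r.x)
print({k:np.round(P[k],4) for k in('hole','pivot','knob','tab')})
np.save('stand.npy',r.x);np.save('stand_good.npy',r.x)
F=P['F']
s=plan(P['knob']+.015*F[:,2],Rstand(P),4,45)
s=plan(P['knob']-.030*F[:,2],Rstand(P),4,45,s)
```

```text
[ 0.629   0.0362  0.287  -0.0219 -0.0836  0.4564] 16.44308846969661
hole [-1.8 -0.8]; hole [-0.   0.9]; knob [-2.1 -1.4]; knob [-0.6 -0.2]; tab [0.  0.3]; foot_lh [-0.8 -0.6]; foot_ll [ 0.7 -0.4]; col1 [-0.4  0.3]; col2 [-0.1  0.1]; fp_lh [-0.8 -0.4]; fp_hh [-0.3 -0.2]; hole [-1.  -0.5]; tab [-0.4  0.1]; knob [-0.2  0.5]; {'hole': array([ 0.6316, -0.0501,  0.185 ]), 'pivot': array([0.5903, 0.1254, 0.1677]), 'knob': array([0.4906, 0.0401, 0.1621]), 'tab': array([ 0.5668, -0.05  ,  0.1341])}
[ [45, 0.5, 0.7, 13.4, -0.1, -0.3, -0.2],
[45, 0.5, 0.6, 13.4, -0.1, -0.3, -0.2],
[45, 0.6, 0.7, 13.3, -0.1, -0.3, -0.2],
[45, 0.7, 0.6, 13.4, -0.1, -0.3, -0.2] ]
end err mm [-0. -0.  0.] deg [0.19 0.12 0.08]
[ [45, 0.0, -0.0, 11.3, 0.0, 0.0, 0.0],
[45, 0.0, -0.1, 11.2, 0.0, 0.0, 0.0],
[45, 0.1, -0.0, 11.3, 0.0, 0.0, 0.0],
[45, -0.0, -0.1, 11.2, 0.0, 0.0, 0.0] ]
end err mm [ 0. -0.  0.] deg [0.19 0.12 0.08]
```

View pics/w1crop.png

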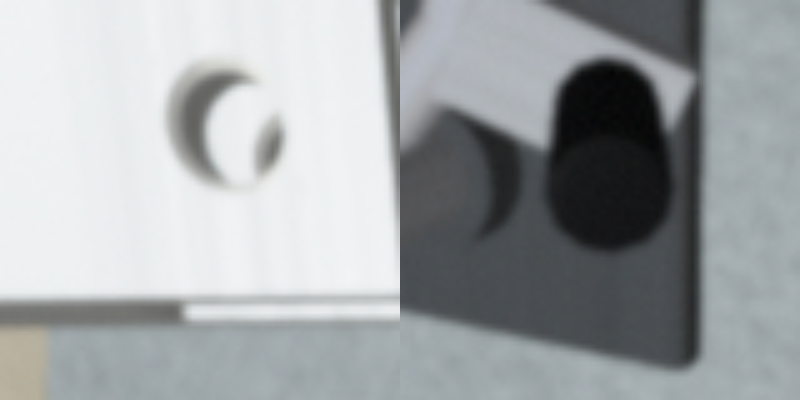

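>>> {"name": "servo_tool", "arguments": {
  "motion": [
    [45,0.5,0.7,13.4,-0.1,-0.3,-0.2],
    [45,0.5,0.6,13.4,-0.1,-0.3,-0.2],
    [45,0.6,0.7,13.3,-0.1,-0.3,-0.2],
    [45,0.7,0.6,13.4,-0.1,-0.3,-0.2],
    [45,0,0,11.3,0,0,0],
    [45,0,0,11.2,0,0,0],
    [45,0,0,11.3,0,0,0],
    [45,0,0,11.2,0,0,0],
    [45,0,0,0,0,0,0]
  ],
  "force": 15
}}

```text
t: 3.58
ee_pos: [0.5076, 0.0402, 0.1474]
tool_rot: [0.778, -0.577, 0.142, -0.204]
wrist_force: [0.3, 0.6, -0.2]
grip_width: 0.0452
```

>>> {"name": "servo_tool", "arguments": {
  "motion": [
    [14,0,0,0,0,0,0],
    [14,0,0,0,0,0,0],
    [14,0,0,0,0,0,0],
    [14,0,0,0,0,0,0]
  ]
}}

```text
t: 4.08
ee_pos: [0.5026, 0.0361, 0.1443]
tool_rot: [0.778, -0.58, 0.14, -0.199]
wrist_force: [-8.9, -2.3, 1.6]
grip_width: 0.0176
```

Run:
```python
from h import *
P=stand_pts(np.load('stand_good.npy')); F=P['F']; o=env.observe(); print(o['ee_pos'],o['wrist_force'],o['grip_width'])
d=F.T@(o['ee_pos']-P['knob']);print('tcp off in fork axes',d*1000)
# arc: offset of knob in plane
r0=F.T@(P['knob']-P['pivot']);
rt=F.T@(o['ee_pos']-P['pivot']);
print(r0,rt,np.hypot(*rt[:2]), 'q from tcp',np.arctan2(-.072,.095)- np.arctan2(rt[0],-rt[1]))
Rc=R.from_quat(o['tool_rot']).as_matrix()
q=np.arctan2(-.072,.095)- np.arctan2(rt[0],-rt[1]); rad=np.hypot(*rt[:2])
ph=np.arctan2(rt[0],-rt[1]); prev=np.array(o['ee_pos'])
N=10
for i in range(1,N+3):
    a=ph+q*i/N; t=np.array([rad*np.sin(a),-rad*np.cos(a),rt[2]]); p=P['pivot']+F@t
    print(np.round(1000*Rc.T@(p-prev),1).tolist()); prev=p
```

```text
[0.50260099 0.03612413 0.14428024] [-8.94856035 -2.32233207  1.60776139] 0.017553361877063918
tcp off in fork axes [  0.08999506  -7.22663318 -20.58507953]
[-0.1064969  -0.05354821  0.055     ] [-0.1064069  -0.06077484  0.03441492] 0.12253983205462249 q from tcp 0.4033218066495433
[4.2, -2.5, -0.1]
[4.1, -2.7, -0.1]
[4.0, -2.9, -0.1]
[3.9, -3.0, -0.2]
[3.8, -3.2, -0.2]
[3.6, -3.3, -0.2]
[3.5, -3.5, -0.2]
[3.4, -3.6, -0.2]
[3.2, -3.8, -0.2]
[3.1, -3.9, -0.2]
[2.9, -4.0, -0.2]
[2.7, -4.1, -0.2]
```

Run:
```python
from h import *
P=stand_pts(np.load('stand_good.npy')); o=env.observe(); print(o['joints'],o['moment'])
Rc=R.from_quat(o['tool_rot']).as_matrix(); print(np.degrees(R.from_matrix(Rc.T@Rstand(P)).as_rotvec()))
```

```text
[ 0.41079554  0.07340244 -0.84577773  0.26881219 -0.16698557 -0.37552953] [-0.84887748  3.10088983  0.13294908]
[ 1.80210851  0.81908258 -0.07721075]
```

>>> {"name": "servo_tool", "arguments": {
  "motion": [
    [14,4.2,-2.5,0,0,0,0],
    [14,4.1,-2.7,0,0,0,0],
    [14,4,-2.9,0,0,0,0]
  ]
}}

```text
t: 4.45
ee_pos: [0.5117, 0.0259, 0.1476]
tool_rot: [0.778, -0.58, 0.139, -0.198]
wrist_force: [-14.6, -3.9, 6.5]
grip_width: 0.0174
```

```bash
cat > qk.py <<'E'
from h import *
P=stand_pts(np.load('stand_good.npy')); F=P['F'];o=env.observe(); print(o['t'],o['joints'],o['wrist_force'],o['moment'],o['grip_width'])
rt=F.T@(o['ee_pos']-P['pivot']);Rc=R.from_quat(o['tool_rot']).as_matrix()
print('rt',rt*1000,np.hypot(*rt[:2]),'q',np.arctan2(-.072,.095)- np.arctan2(rt[0],-rt[1]),'roterr',np.degrees(R.from_matrix(Rc.T@Rstand(P)).as_rotvec()))
E
python3 qk.py
```

```text
4.45 [ 0.38397827  0.08610043 -0.77458436  0.13939447 -0.22356334 -0.22260944] [-14.59896764  -3.89548622   6.53785903] [-1.20132629  3.63559392  0.1972001 ] 0.017432347034447702
rt [-99.67023613 -73.16726547  34.32142846] 0.12364305361155155 q 0.28901876531724746 roterr [ 1.96367959  0.84568945 -0.07294262]
```

>>> {"name": "servo_tool", "arguments": {
  "motion": [
    [14,4,-3.4,0,0.3,0.1,0],
    [14,4,-3.6,0,0.3,0.1,0],
    [14,3.7,-4,0,0.3,0.1,0],
    [14,3.4,-4,0,0.3,0.1,0]
  ]
}}

```text
t: 4.95
ee_pos: [0.5264, 0.0138, 0.1532]
tool_rot: [0.775, -0.58, 0.146, -0.202]
wrist_force: [-14.8, -9.7, 4.7]
grip_width: 0.0175
```

```bash
python3 qk.py
```

```text
4.95 [ 0.34644434  0.09967048 -0.72978177  0.09125381 -0.2381715  -0.14344041] [-14.78929549  -9.74508497   4.74527296] [-2.46249851  4.05411709 -0.45583943] 0.01751847785148817
rt [-87.70074827 -88.88604948  33.85840963] 0.1248685350221258 q 0.13015135418176127 roterr [ 1.09494019  0.41311291 -0.15826538]
```

>>> {"name": "servo_tool", "arguments": {
  "motion": [
    [14,2.5,-4,0,0.3,0.1,0],
    [14,2.2,-4,0,0.3,0.1,0],
    [14,2,-4,0,0,0,0],
    [14,1.5,-3,0,0,0,0],
    [14,0,0,0,0,0,0]
  ]
}}

```text
t: 5.58
ee_pos: [0.538, 0.0074, 0.1579]
tool_rot: [0.774, -0.581, 0.148, -0.202]
wrist_force: [-16.9, -18.8, 3.4]
grip_width: 0.0174
```

```bash
python3 qk.py; python3 -c "
from h import *
c=snap('wrist','wrist2.png')
P=stand_pts([*np.load('stand_good.npy')[:5],0])
for k in('hole','knob','tab','pivot'): print(k,proj(c,P[k]))"
```

```text
5.575 [ 0.32386704  0.11222403 -0.68740735  0.05800134 -0.26574721 -0.09340764] [-16.86258336 -18.76949213   3.4123667 ] [-4.83899814  4.6346183  -1.63784818] 0.017379028080186747
rt [-77.2636575  -98.346942    33.29150106] 0.1250671570418199 q 0.017378408125967693 roterr [ 1.00604541  0.14924941 -0.29796646]
hole [[151.4152937   91.56512045]]
knob [[306.87003453 289.88991888]]
tab [[162.55066128  91.71452366]]
pivot [[201.94424662 373.07410903]]
```

View pics/wrist2.png

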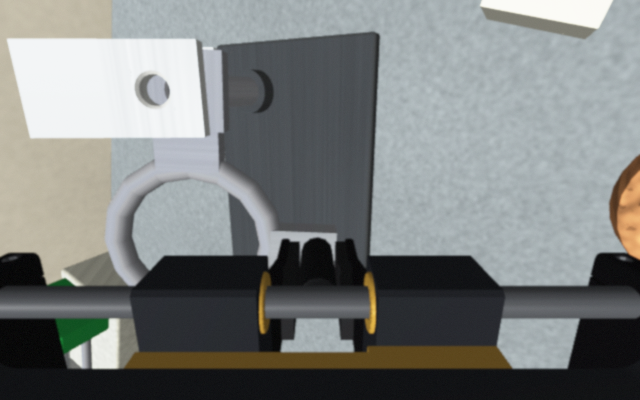

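>>> {"name": "servo_tool", "arguments": {
  "motion": [
    [14,2,-2,0,0,0,0],
    [14,2,-2,0,0,0,0],
    [14,1,-1,0,0,0,0],
    [14,0,0,0,0,0,0]
  ]
}}

```text
t: 6.12
ee_pos: [0.5431, 0.0049, 0.1602]
tool_rot: [0.774, -0.581, 0.148, -0.202]
wrist_force: [-19.8, -13.0, 3.9]
grip_width: 0.0175
```

```bash
python3 qk.py; python3 -c "
from h import *
c=snap('wrist','wrist3.png')
g=cv2.imread('pics/wrist3.png')
P=stand_pts([*np.load('stand_good.npy')[:5],0])
for k in('hole','knob','tab','pivot'): print(k,proj(c,P[k]))
cv2.imwrite('pics/w3c.png',cv2.resize(g[40:180,90:260],None,fx=4,fy=4,interpolation=cv2.INTER_CUBIC))"
```

```text
6.125 [ 0.31208521  0.11844438 -0.66074088  0.0273292  -0.28600497 -0.0529255 ] [-19.84706113 -12.95906783   3.92953617] [-3.36206092  5.35922233 -0.71804172] 0.017450847829468194
rt [ -72.47621943 -102.19619522   33.15592781] 0.12528712902856223 q -0.031669420375767365 roterr [ 1.02366488  0.25254722 -0.27434883]
hole [[162.56945428  99.97236034]]
knob [[317.65367892 297.57964726]]
tab [[172.85989897  99.48800825]]
pivot [[209.56952308 377.51179637]]
```

View pics/w3c.png

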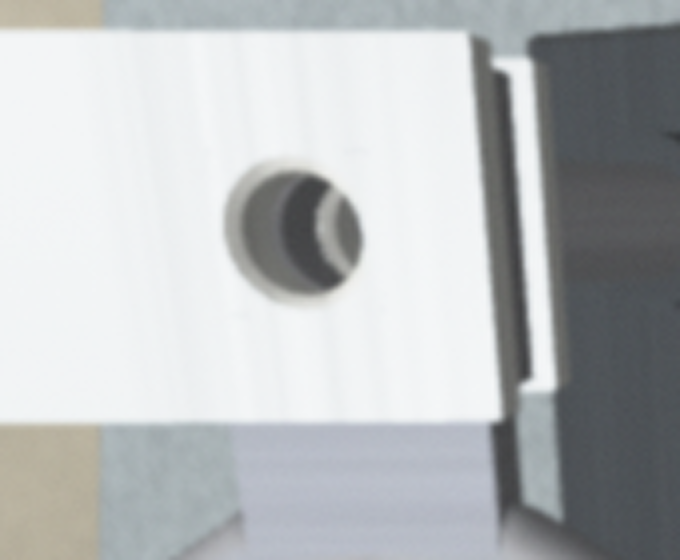

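The tab is now inside the fork and its hole lines up with the fork's at the predicted parallax, dark edge near crop (280,231). I'll press a little more to confirm it's against the stop.

>>> {"name": "servo_tool", "arguments": {
  "motion": [
    [14,1.2,-1.6,0,0,0,0],
    [14,0.6,-0.8,0,0,0,0],
    [14,0,0,0,0,0,0]
  ]
}}

```text
t: 6.55
ee_pos: [0.5433, 0.0046, 0.16]
tool_rot: [0.775, -0.581, 0.145, -0.201]
wrist_force: [-27.6, -4.1, 6.0]
grip_width: 0.0174
```

```bash
python3 qk.py
```

```text
6.55 [ 0.30964503  0.12035091 -0.65205251  0.01517407 -0.29724205 -0.03949163] [-27.58079747  -4.06371449   6.03989118] [-1.01943707  7.16547196  0.76238752] 0.017391488358331843
rt [ -72.45696475 -102.50012103   32.99403171] 0.1255240477077764 q -0.033195194456480226 roterr [ 1.28639806  0.36584948 -0.29694295]
```

>>> {"name": "servo_tool", "arguments": {
  "motion": [
    [45,0,0,0,0,0,0],
    [45,0,0,0,0,0,0],
    [45,0,0,0,0,0,0],
    [45,0,0,-15,0,0,0],
    [45,0,0,-25,0,0,0],
    [45,0,0,-30,0,0,0],
    [45,0,0,0,0,0,0]
  ]
}}

```text
t: 7.42
ee_pos: [0.525, -0.0006, 0.2349]
tool_rot: [0.772, -0.575, 0.159, -0.217]
wrist_force: [0.9, -0.4, 0.3]
grip_width: 0.0448
```

```bash
python3 qk.py
python3 - <<'E'
from h import *
c=snap('wrist','wrist4.png')
Rd=np.array([[0,-1,0],[-1,0,0],[0,0,-1.]]).T
s=plan(np.array([.498,-.300,.215]),Rd,12,45)
E
```

```text
7.425 [ 0.31222246 -0.0249117  -0.60274875  0.01517709 -0.44800989 -0.03414419] [ 0.87676974 -0.35460103  0.30528424] [-0.24331775  0.97103055 -0.02578402] 0.04482737323410602
rt [ -51.48542591 -102.29584531  107.34942618] 0.11452156586385688 q -0.18225107031212395 roterr [-1.22612004  0.37225837  0.06790362]
[ [45, 23.3, 8.6, -3.6, -2.6, 0.4, 1.3],
[45, 23.5, 8.3, -3.1, -2.6, 0.4, 1.3],
[45, 23.7, 7.9, -2.5, -2.6, 0.4, 1.3],
[45, 23.8, 7.4, -2.0, -2.6, 0.4, 1.3],
[45, 24.1, 7.0, -1.5, -2.6, 0.4, 1.3],
[45, 24.2, 6.4, -1.1, -2.6, 0.4, 1.3],
[45, 24.4, 6.0, -0.6, -2.6, 0.4, 1.3],
[45, 24.5, 5.4, -0.1, -2.6, 0.4, 1.3],
[45, 24.6, 4.9, 0.2, -2.6, 0.4, 1.3],
[45, 24.7, 4.2, 0.6, -2.6, 0.4, 1.3],
[45, 24.8, 3.7, 1.0, -2.6, 0.4, 1.3],
[45, 24.9, 3.1, 1.3, -2.6, 0.4, 1.3] ]
end err mm [-0. -0.  0.] deg [ 0.4  -0.2   0.56]
```

>>> {"name": "servo_tool", "arguments": {
  "motion": [
    [45,23.3,8.6,-3.6,-2.6,0.4,1.3],
    [45,23.5,8.3,-3.1,-2.6,0.4,1.3],
    [45,23.7,7.9,-2.5,-2.6,0.4,1.3],
    [45,23.8,7.4,-2,-2.6,0.4,1.3],
    [45,24.1,7,-1.5,-2.6,0.4,1.3],
    [45,24.2,6.4,-1.1,-2.6,0.4,1.3],
    [45,24.4,6,-0.6,-2.6,0.4,1.3],
    [45,24.5,5.4,-0.1,-2.6,0.4,1.3],
    [45,24.6,4.9,0.2,-2.6,0.4,1.4],
    [45,24.7,4.2,0.6,-2.6,0.4,1.5],
    [45,24.8,3.7,1,-2.6,0.3,1.5],
    [45,24.9,3.1,1.3,-2.2,0.2,1.5]
  ]
}}

```text
t: 8.98
ee_pos: [0.4969, -0.3013, 0.2118]
tool_rot: [-0.706, 0.708, 0.003, -0.003]
wrist_force: [0.5, -0.3, 0.5]
grip_width: 0.0451
```

>>> {"name": "servo_tool", "arguments": {
  "motion": [
    [45,0,0,0,0,0,0],
    [45,0,0,0,0,0,0]
  ]
}}

```text
t: 9.22
ee_pos: [0.4964, -0.3001, 0.212]
tool_rot: [-0.706, 0.708, 0.003, -0.002]
wrist_force: [-0.4, 0.3, 0.3]
grip_width: 0.0452
```

Run:
```python
from h import *
c=snap('wrist','wrist5.png');o=env.observe();print(o['ee_pos'],o['tool_rot'],o['joints'])
for p in([.498,-.3,.145],[.498,-.3,.101],[.498,-.3,.046],[.498,-.229,.046]): print(p,proj(c,np.array(p)))
w4=cv2.imread('pics/wrist4.png')
g=cv2.imread('pics/wrist5.png')
cv2.imwrite('pics/w5.png',np.vstack([cv2.resize(w4[120:330],None,fx=1,fy=1),g[:,:]])[:600])
```

```text
[ 0.49637708 -0.29989534  0.21232237] [-0.70640879  0.70779581  0.00279779 -0.00196861] [-2.63979377e-01  3.19097030e-01 -1.17351759e-01  6.82095867e-04
 -1.14116142e+00  2.61731587e-01]
[0.498, -0.3, 0.145] [[315.40040302 216.39821966]]
[0.498, -0.3, 0.101] [[315.28294895 198.2814403 ]]
[0.498, -0.3, 0.046] [[315.17746305 182.01069946]]
[0.498, -0.229, 0.046] [[315.41171045 250.38429206]]
```

View pics/w5.png

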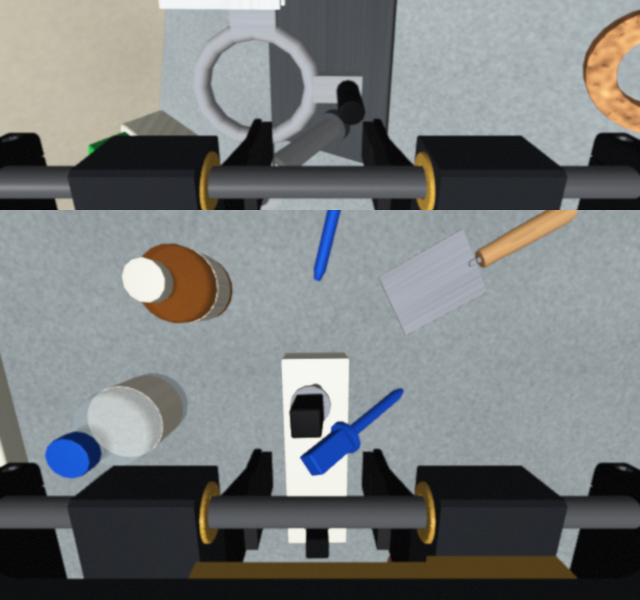

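Wrist view: the long pin head top sits at (307,205) full-image, next to a blue pin running from its tip (400,182) to its head (330,245). That differs from what I expected for an upright pin. I'll check numerically whether it moved and where it is.

Run:
```python
from h import *
a0=load('scene0.png');b0=load('side0.png');c=load('wrist5.png')
a=snap('scene','scene6.png');b=snap('side','side6.png')
for n,s0,s in(('scene',a0,a),('side',b0,b)):
    for t,im in(('0',s0['img']),('6',s['img'])):
        im=im.astype(int); m=((im[:,:,2]>im[:,:,0]+60)&(im[:,:,2]>90)).astype(np.uint8)
        k,l,st,ce=cv2.connectedComponentsWithStats(m)
        print(n,t,[(st[i][:5].tolist(),np.round(ce[i],1).tolist()) for i in range(1,k) if st[i][4]>25])
H={'s1':(195.5,214),'s2':(171,247)};T={'s1':(203,254),'s2':(180,290)}
Hs={'A':(290.5,290),'B':(335,316)};Ts={'A':(293.75,325.7),'B':(335,350)}
for i in H:
  for j in Hs: print(i,j,'head',*[np.round(x,4) for x in tri((a0,*H[i]),(b0,*Hs[j]))],'tip',*[np.round(x,4) for x in tri((a0,*T[i]),(b0,*Ts[j]))])
for p in((.418,-.294,.134),(.418,-.294,.0),(.5,-.389,.134),(.5,-.389,0)): print(p,proj(c,np.array(p)))
```

```text
scene 0 [([386, 84, 10, 4, 31], [390.9, 85.4]), ([410, 91, 11, 4, 34], [415.3, 92.5]), ([188, 211, 12, 7, 54], [193.4, 214.1]), ([190, 228, 12, 5, 44], [195.9, 230.1]), ([162, 243, 14, 9, 80], [168.5, 246.8]), ([248, 254, 14, 11, 121], [254.5, 259.3]), ([165, 257, 16, 11, 77], [173.1, 263.1])]
scene 6 [([386, 84, 10, 4, 34], [390.8, 85.5]), ([410, 91, 11, 5, 40], [415.4, 92.9]), ([217, 232, 21, 16, 154], [226.8, 238.6]), ([248, 254, 14, 13, 130], [254.8, 259.7]), ([111, 289, 67, 21, 478], [136.0, 298.8])]
side 0 [([219, 100, 10, 5, 39], [223.8, 102.0]), ([384, 256, 13, 12, 120], [389.6, 261.5]), ([284, 285, 14, 40, 270], [290.7, 299.2]), ([327, 312, 15, 40, 302], [334.4, 327.3])]
side 6 [([219, 100, 10, 5, 40], [223.8, 102.0]), ([188, 103, 9, 6, 45], [192.4, 105.4]), ([384, 256, 13, 12, 124], [389.6, 261.4]), ([288, 277, 34, 46, 300], [307.2, 296.2]), ([327, 354, 14, 46, 326], [333.8, 382.2])]
s1 A head [ 0.4178 -0.2938  0.1342] [0.0003 0.0003] tip [ 0.4165 -0.2981  0.0032] [0.0007 0.0007]
s1 B head [ 0.4947 -0.3531  0.16  ] [0.0435 0.0435] tip [ 0.4919 -0.3587  0.0412] [0.0449 0.0449]
s2 A head [ 0.4308 -0.3414  0.1196] [0.0477 0.0477] tip [ 0.4334 -0.3454 -0.0164] [0.0522 0.0522]
s2 B head [ 0.5001 -0.389   0.1343] [0.001 0.001] tip [ 0.5008 -0.3943  0.0067] [0.0039 0.0039]
(0.418, -0.294, 0.134) [[426.49192128 218.78658432]]
(0.418, -0.294, 0.0) [[389.00497551 177.05934374]]
(0.5, -0.389, 0.134) [[311.80747394  79.61837724]]
(0.5, -0.389, 0) [[312.81963227  84.90471302]]
```

Both free-standing blue look-alikes have toppled. One now leans across the rack, so I'll look at all three views in one composite before gripping.

Run:
```python
from h import *
def crop(fn,x,y,w,h,k):
    c=cv2.resize(cv2.imread('pics/'+fn)[y:y+h,x:x+w],None,fx=k,fy=k,interpolation=cv2.INTER_CUBIC)
    for i in range(0,w,10): cv2.line(c,(int(i*k),0),(int(i*k),6 if (x+i)%50 else 16),(0,0,255),1)
    for j in range(0,h,10): cv2.line(c,(0,int(j*k)),(6 if (y+j)%50 else 16,int(j*k)),(0,0,255),1)
    return c
w=crop('wrist5.png',260,130,160,120,5)[:600]   # 800x600
t=np.vstack([crop('scene6.png',190,210,80,60,5),crop('side6.png',280,250,80,60,5)]) #400x600
cv2.imwrite('pics/comp6.png',np.hstack([t,np.vstack([crop('wrist5.png',260,130,160,120,2.5),crop('side6.png',290,160,80,60,5)])]))
```

```text
(no output)
```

View pics/comp6.png

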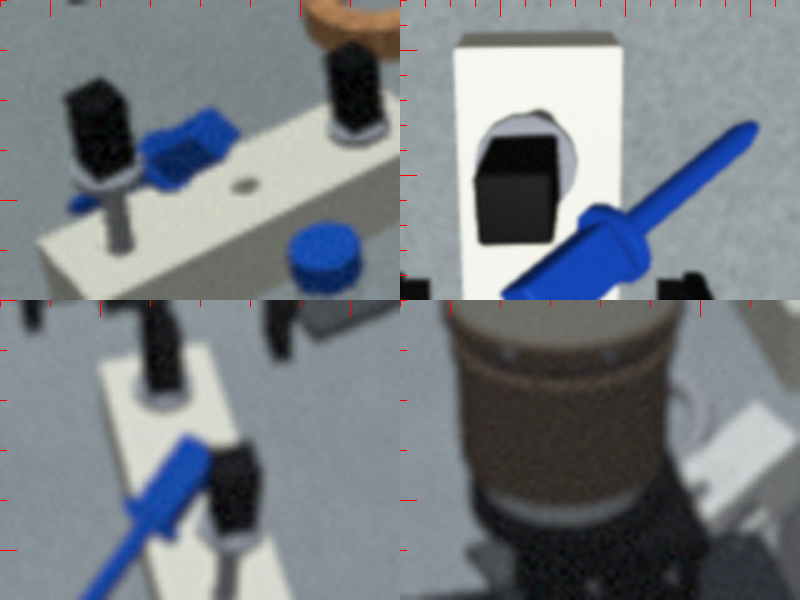

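Run:
```python
from h import *
a=load('scene6.png');b=load('side6.png');c=load('wrist5.png')
print('collar',tri((a,221,241),(b,311,294),(c,350,226)))
print('headtop',tri((a,235,234),(b,318,279)))
print('long top',atz(c,306.4,213.2,.145),'collar',atz(c,310.8,194,.101), 'from scene/side', tri((a,209.5,229),(b,326.6,283)))
s=plan(np.array([.5025,-.3025,.150]),np.array([[0,-1,0],[-1,0,0],[0,0,-1.]]).T,6,45)
s=plan(np.array([.5025,-.3025,.106]),np.array([[0,-1,0],[-1,0,0],[0,0,-1.]]).T,6,45,s)
```

```text
collar (array([ 0.46875291, -0.26206631,  0.06418638]), [np.float64(0.001605512331392531), np.float64(0.002647160773608417), np.float64(0.003123009383660862)])
headtop (array([ 0.49555713, -0.23422356,  0.08573576]), [np.float64(0.0006802554971747837), np.float64(0.000680255497174893)])
long top [ 0.50413228 -0.30233447  0.145     ] collar [ 0.50157611 -0.30358444  0.101     ] from scene/side (array([ 0.5033    , -0.29786793,  0.13910932]), [np.float64(0.00016103763486267856), np.float64(0.00016103763486270515)])
[ [45, 0.5, -1.1, 10.5, 0.1, 0.0, -0.0],
[45, 0.4, -1.0, 10.4, 0.1, 0.0, -0.0],
[45, 0.5, -1.1, 10.5, 0.1, 0.0, -0.0],
[45, 0.4, -1.0, 10.4, 0.1, 0.0, -0.0],
[45, 0.5, -1.0, 10.5, 0.1, 0.0, -0.0],
[45, 0.5, -1.0, 10.5, 0.1, 0.0, -0.0] ]
end err mm [-0. -0. -0.] deg [-0.24  0.05 -0.09]
[ [45, 0.0, 0.0, 7.3, -0.0, 0.0, -0.0],
[45, 0.0, 0.1, 7.4, -0.0, 0.0, -0.0],
[45, 0.0, -0.0, 7.3, -0.0, 0.0, -0.0],
[45, 0.0, 0.0, 7.3, -0.0, 0.0, -0.0],
[45, 0.0, 0.0, 7.3, -0.0, 0.0, -0.0],
[45, 0.0, 0.1, 7.4, -0.0, 0.0, -0.0] ]
end err mm [-0.  0. -0.] deg [-0.24  0.05 -0.09]
```

>>> {"name": "servo_tool", "arguments": {
  "motion": [
    [45,0.5,-1,10.5,0.1,0,0],
    [45,0.5,-1,10.5,0.1,0,0],
    [45,0.5,-1,10.5,0.1,0,0],
    [45,0.5,-1,10.5,0,0,0],
    [45,0.5,-1,10.5,0,0,0],
    [45,0.5,-1,10.5,0,0,0],
    [45,0,0,10.7,0,0,0],
    [45,0,0,10.7,0,0,0],
    [45,0,0,10.7,0,0,0],
    [45,0,0,10.6,0,0,0],
    [45,0,0,0,0,0,0]
  ],
  "force": 30
}}

```text
t: 10.75
ee_pos: [0.5014, -0.3031, 0.1057]
tool_rot: [-0.706, 0.708, 0.002, -0.001]
wrist_force: [0.1, -0.0, -1.3]
grip_width: 0.0451
```

>>> {"name": "servo_tool", "arguments": {
  "motion": [
    [18,0,0,0,0,0,0],
    [18,0,0,0,0,0,0],
    [18,0,0,0,0,0,0],
    [18,0,0,0,0,0,0]
  ]
}}

```text
t: 11.25
ee_pos: [0.5005, -0.3031, 0.107]
tool_rot: [-0.706, 0.708, 0.002, -0.001]
wrist_force: [-2.3, 0.6, 4.0]
grip_width: 0.0221
```

```bash
python3 qk.py|head -2; python3 -c "
from h import *
print(env.observe()['ee_pos'])"
```

```text
11.25 [-2.67989225e-01  4.26240949e-01 -2.42224824e-01 -3.78236376e-04
 -9.07750350e-01  2.65706547e-01] [-2.29470873  0.58477312  3.99389263] [ 0.51562053  1.30016027 -0.01960906] 0.02214916883627576
[ 0.50049605 -0.30305389  0.10702708]
```

Gripped (22.1 mm wide). Lifting straight up, clear of the rack by the 41 mm depth plus margin.

>>> {"name": "servo_tool", "arguments": {
  "motion": [
    [18,0,0,-5,0,0,0],
    [18,0,0,-10,0,0,0],
    [18,0,0,-15,0,0,0],
    [18,0,0,-20,0,0,0],
    [18,0,0,-30,0,0,0],
    [18,0,0,-30,0,0,0],
    [18,0,0,-30,0,0,0],
    [18,0,0,-30,0,0,0],
    [18,0,0,-20,0,0,0],
    [18,0,0,0,0,0,0]
  ],
  "force": 40
}}

```text
t: 12.5
ee_pos: [0.5047, -0.3041, 0.3007]
tool_rot: [-0.706, 0.708, -0.004, 0.002]
wrist_force: [-0.1, -0.3, -2.4]
grip_width: 0.022
```

Run:
```python
from h import *
o=env.observe(); print(o['ee_pos'],o['wrist_force'],o['grip_width'],o['joints'])
a=snap('scene','scene7.png');b=snap('side','side7.png')
Rc=R.from_quat(o['tool_rot']).as_matrix()
for L in(99,0,90): 
    p=o['ee_pos']+Rc[:,2]*L/1000; print(L,p,proj(a,p),proj(b,p))
P=stand_pts([*np.load('stand_good.npy')[:5],0]);F=P['F']
# approach: tip 25 mm above hole along Fz => TCP at hole+Fz*(.099+.025)
pre=P['hole']+F[:,2]*(.103+.030); print('pre',pre)
s=plan(pre,Rstand(P),12,18)
```

```text
[ 0.50469259 -0.3041129   0.30073894] [-0.06062059 -0.27205335 -2.36063997] 0.021983842108641793 [-2.67600237e-01  2.76108867e-01  4.42250886e-02  1.31883560e-04
 -1.33033888e+00  2.65544326e-01]
99 [ 0.50550781 -0.30434957  0.20174258] [[202.57950694 208.5182647 ]] [[327.98898685 266.16890737]]
0 [ 0.50469259 -0.3041129   0.30073894] [[194.17202826 169.52964444]] [[327.28704529 232.95111969]]
90 [ 0.5054337  -0.30432805  0.21074225] [[201.85914757 205.17768916]] [[327.92931676 263.34515607]]
pre [ 0.56786387 -0.06892385  0.30018138]
[ [18, -19.5, -5.4, -0.2, 2.5, -0.4, -1.4],
[18, -19.4, -5.8, 0.1, 2.5, -0.4, -1.4],
[18, -19.3, -6.3, 0.6, 2.5, -0.4, -1.4],
[18, -19.1, -6.8, 0.9, 2.5, -0.4, -1.4],
[18, -18.9, -7.1, 1.4, 2.5, -0.4, -1.4],
[18, -18.7, -7.5, 1.9, 2.5, -0.4, -1.4],
[18, -18.5, -7.9, 2.3, 2.5, -0.4, -1.4],
[18, -18.4, -8.3, 2.8, 2.5, -0.4, -1.4],
[18, -18.0, -8.5, 3.3, 2.5, -0.4, -1.4],
[18, -17.9, -8.9, 3.8, 2.5, -0.4, -1.4],
[18, -17.6, -9.1, 4.3, 2.5, -0.4, -1.4],
[18, -17.3, -9.3, 4.9, 2.5, -0.4, -1.4] ]
end err mm [ 0.  0. -0.] deg [-0.33  0.59  0.46]
```

>>> {"name": "servo_tool", "arguments": {
  "motion": [
    [18,-19.5,-5.4,-5,2.5,-0.4,-1.4],
    [18,-19.4,-5.8,-5,2.5,-0.4,-1.4],
    [18,-19.3,-6.3,-4,2.5,-0.4,-1.4],
    [18,-19.1,-6.8,1,2.5,-0.4,-1.4],
    [18,-18.9,-7.1,1.4,2.5,-0.4,-1.4],
    [18,-18.7,-7.5,1.9,2.5,-0.4,-1.4],
    [18,-18.5,-7.9,2.3,2.5,-0.4,-1.4],
    [18,-18.4,-8.3,2.8,2.5,-0.3,-1.4],
    [18,-18,-8.5,3.3,2.5,-0.3,-1.4],
    [18,-17.9,-8.9,3.8,2.4,-0.3,-1.3],
    [18,-17.6,-9.1,4.3,2.4,-0.3,-1.3],
    [18,-17.3,-9.3,4.9,2.4,-0.3,-1.2]
  ]
}}

```text
t: 14.1
ee_pos: [0.5664, -0.0677, 0.3143]
tool_rot: [0.775, -0.577, 0.154, -0.208]
wrist_force: [0.4, 0.9, -2.4]
grip_width: 0.0218
```

>>> {"name": "servo_tool", "arguments": {
  "motion": [
    [18,0,0,0,0,0,0],
    [18,0,0,0,0,0,0],
    [18,0,0,0,0,0,0]
  ]
}}

```text
t: 14.48
ee_pos: [0.567, -0.0696, 0.314]
tool_rot: [0.774, -0.578, 0.154, -0.207]
wrist_force: [-0.6, -0.7, -1.4]
grip_width: 0.0214
```

```bash
cat > ins.py <<'E'
from h import *
def rep(p,off=0):
    P=stand_pts([*p[:5],0]);F=P['F']
    o=env.observe(); Rc=R.from_quat(o['tool_rot']).as_matrix()
    d=Rc.T@(P['hole']-o['ee_pos'])*1000
    print('t',o['t'],'pos',o['ee_pos'],'F',np.round(o['wrist_force'],1),'M',np.round(o['moment'],2),'grip',round(o['grip_width'],4),'j',np.round(o['joints'],2))
    print('hole in tool axes',np.round(d,1),'roterr deg (tool)',np.round(np.degrees(R.from_matrix(Rc.T@Rstand(P)).as_rotvec()),2))
    return P,o,Rc
E
python3 - <<'E'
from ins import *
P,o,Rc=rep(np.load('stand_good.npy'))
c=snap('wrist','wrist8.png');a=snap('scene','scene8.png');b=snap('side','side8.png')
tip=o['ee_pos']+Rc[:,2]*.101
for n,s in(('w',c),('sc',a),('si',b)): print(n,'tip',proj(s,tip),'hole',proj(s,P['hole']),'tab',proj(s,P['tab']))
def crop(fn,x,y,w,h,k):
    c=cv2.resize(cv2.imread('pics/'+fn)[y:y+h,x:x+w],None,fx=k,fy=k,interpolation=cv2.INTER_CUBIC)
    for i in range(0,w,10): cv2.line(c,(int(i*k),0),(int(i*k),6 if (x+i)%50 else 16),(0,0,255),1)
    for j in range(0,h,10): cv2.line(c,(0,int(j*k)),(6 if (y+j)%50 else 16,int(j*k)),(0,0,255),1)
    return c
cv2.imwrite('pics/comp8.png',np.hstack([np.vstack([crop('scene8.png',280,130,80,60,5)[:0],crop('scene8.png',290,140,80,75,4),crop('side8.png',310,140,80,75,4)]),crop('wrist8.png',220,80,160,200,3)]))
E
```

```text
t 14.475 pos [ 0.56701902 -0.06956788  0.31402615] F [-0.6 -0.7 -1.4] M [-0.34  1.27 -0.01] grip 0.0214 j [ 0.11  0.02 -0.29 -0.13 -0.76  0.25]
hole in tool axes [-1.000e-01  5.700e+00  1.455e+02] roterr deg (tool) [0.12 0.1  0.07]
w tip [[317.47731062 202.29008347]] hole [[323.84280216 187.966356  ]] tab [[323.55891994 184.41684596]]
sc tip [[319.06547276 180.84403013]] hole [[325.16971244 197.46560873]] tab [[327.41573724 202.12137933]]
si tip [[344.70309534 188.31804511]] hole [[349.45568333 198.43686109]] tab [[351.24321622 200.89666456]]Traceback (most recent call last):
  File "<stdin>", line 11, in <module>
    return _nx.concatenate(arrs, 0, dtype=dtype, casting=casting)
           ~~~~~~~~~~~~~~~^^^^^^^^^^^^^^^^^^^^^^^^^^^^^^^^^^^^^^^
ValueError: all the input array dimensions except for the concatenation axis must match exactly, but along dimension 1, the array at index 0 has size 400 and the array at index 1 has size 320
```

>>> {"name": "servo_tool", "arguments": {
  "motion": [
    [18,0,2.9,8,0,0,0],
    [18,0,2.8,8,0,0,0],
    [18,0,0,7,0,0,0],
    [18,0,0,5,0,0,0],
    [18,0,0,0,0,0,0],
    [18,0,0,0,0,0,0]
  ]
}}

```text
t: 15.38
ee_pos: [0.5758, -0.0667, 0.2869]
tool_rot: [0.774, -0.578, 0.154, -0.207]
wrist_force: [-0.0, -0.1, -2.1]
grip_width: 0.0217
```

```bash
cat >> h.py <<'E'
def crop(fn,x,y,w,h,k):
    c=cv2.resize(cv2.imread('pics/'+fn)[y:y+h,x:x+w],None,fx=k,fy=k,interpolation=cv2.INTER_CUBIC)
    for i in range(0,w,10): cv2.line(c,(int(i*k),0),(int(i*k),6 if (x+i)%50 else 16),(0,0,255),1)
    for j in range(0,h,10): cv2.line(c,(0,int(j*k)),(6 if (y+j)%50 else 16,int(j*k)),(0,0,255),1)
    return c
E
python3 - <<'E'
from ins import *
P,o,Rc=rep(np.load('stand_good.npy'))
c=snap('wrist','wrist9.png');a=snap('scene','scene9.png');b=snap('side','side9.png')
for L in(.102,.012): 
  tip=o['ee_pos']+Rc[:,2]*L
  for n,s in(('w',c),('sc',a),('si',b)): print(n,L,'tip',proj(s,tip),'hole',proj(s,P['hole']),'tab',proj(s,P['tab']))
cv2.imwrite('pics/comp9.png',np.hstack([np.vstack([crop('scene9.png',290,145,80,60,5),crop('side9.png',310,155,80,60,5)]),crop('wrist9.png',260,120,100,150,4)]))
E
```

```text
t 15.375 pos [ 0.5757988  -0.06670925  0.28691648] F [-0.  -0.1 -2.1] M [-0.3   1.22 -0.02] grip 0.0217 j [ 0.11  0.05 -0.32 -0.14 -0.69  0.26]
hole in tool axes [1.000e-01 3.000e-01 1.174e+02] roterr deg (tool) [0.11 0.11 0.09]
w 0.102 tip [[317.46760907 201.92192879]] hole [[317.78499944 196.35787389]] tab [[317.72833918 192.14453013]]
sc 0.102 tip [[322.59568926 191.8750917 ]] hole [[325.16971244 197.46560873]] tab [[327.41573724 202.12137933]]
si 0.102 tip [[347.36544017 195.38455747]] hole [[349.45568333 198.43686109]] tab [[351.24321622 200.89666456]]
w 0.012 tip [[317.62625234 250.8182742 ]] hole [[317.78499944 196.35787389]] tab [[317.72833918 192.14453013]]
sc 0.012 tip [[306.47182693 158.4337607 ]] hole [[325.16971244 197.46560873]] tab [[327.41573724 202.12137933]]
si 0.012 tip [[333.885477   176.69770484]] hole [[349.45568333 198.43686109]] tab [[351.24321622 200.89666456]]
```

View pics/comp9.png

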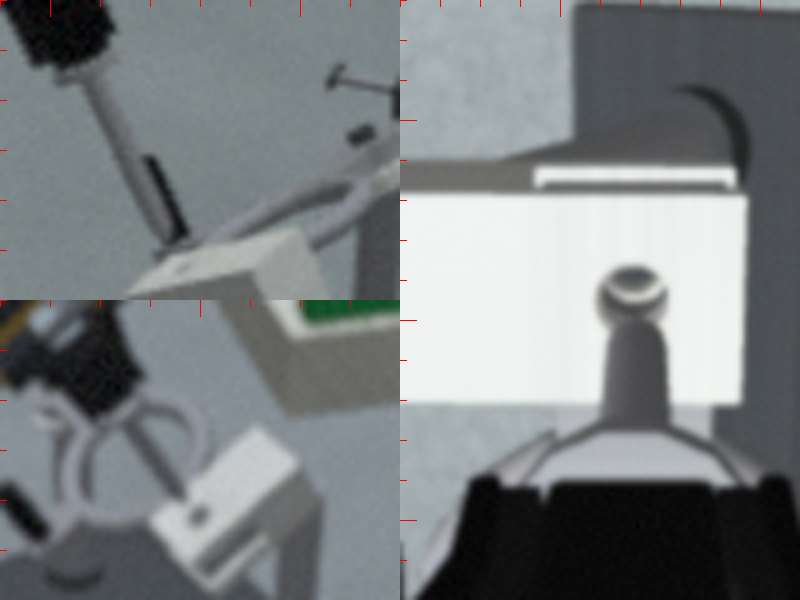

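Wrist view: hole centre (318,195) and pin tip (319.3,202.5), which is within about 1 mm of the predicted alignment with no lean. The tab edge is hidden squarely between the plates. Small shift, then insert in stages.

>>> {"name": "servo_tool", "arguments": {
  "motion": [
    [18,0.7,-0.6,5,0,0,0],
    [18,0,0,5,0,0,0],
    [18,0,0,5,0,0,0],
    [18,0,0,5,0,0,0],
    [18,0,0,5,0,0,0],
    [18,0,0,5,0,0,0],
    [18,0,0,0,0,0,0]
  ]
}}

```text
t: 16.4
ee_pos: [0.5907, -0.063, 0.2604]
tool_rot: [0.775, -0.578, 0.153, -0.207]
wrist_force: [-0.1, -1.1, -2.0]
grip_width: 0.0218
```

```bash
python3 -c "
from ins import *
rep(np.load('stand_good.npy'))"
```

```text
t 16.4 pos [ 0.59065463 -0.06295113  0.26035441] F [-0.1 -1.1 -2. ] M [-0.44  1.24 -0.02] grip 0.0218 j [ 0.12  0.1  -0.33 -0.15 -0.63  0.27]
hole in tool axes [-0.5  0.2 86.7] roterr deg (tool) [0.18 0.12 0.08]
```

>>> {"name": "servo_tool", "arguments": {
  "motion": [
    [18,0,0,5,0,0,0],
    [18,0,0,5,0,0,0],
    [18,0,0,5,0,0,0],
    [18,0,0,5,0,0,0],
    [18,0,0,5,0,0,0],
    [18,0,0,0,0,0,0]
  ]
}}

```text
t: 17.15
ee_pos: [0.6026, -0.0594, 0.2386]
tool_rot: [0.775, -0.578, 0.153, -0.207]
wrist_force: [1.2, -1.8, -1.4]
grip_width: 0.0219
```

```bash
python3 -c "
from ins import *
rep(np.load('stand_good.npy'))"
```

```text
t 17.15 pos [ 0.60261269 -0.05941623  0.23864494] F [ 1.2 -1.8 -1.4] M [-0.61  1.27 -0.17] grip 0.0219 j [ 0.12  0.14 -0.34 -0.15 -0.58  0.27]
hole in tool axes [-0.6  0.2 61.7] roterr deg (tool) [0.18 0.12 0.07]
```

>>> {"name": "servo_tool", "arguments": {
  "motion": [
    [18,0,0,6,0,0,0],
    [18,0,0,6,0,0,0],
    [18,0,0,6,0,0,0],
    [18,0,0,6,0,0,0],
    [18,0,0,6,0,0,0],
    [18,0,0,5,0,0,0],
    [18,0,0,5,0,0,0],
    [18,0,0,0,0,0,0]
  ]
}}

```text
t: 18.15
ee_pos: [0.6216, -0.0538, 0.2037]
tool_rot: [0.774, -0.578, 0.153, -0.207]
wrist_force: [1.4, -4.2, -4.6]
grip_width: 0.0216
```

```bash
python3 -c "
from ins import *
rep(np.load('stand_good.npy'))"
```

```text
t 18.15 pos [ 0.62163311 -0.05384415  0.20373958] F [ 1.4 -4.2 -4.6] M [-1.74  1.27 -0.74] grip 0.0216 j [ 0.13  0.2  -0.35 -0.17 -0.51  0.28]
hole in tool axes [-0.7  0.1 21.6] roterr deg (tool) [0.19 0.11 0.06]
```

>>> {"name": "servo_tool", "arguments": {
  "motion": [
    [18,0.4,0,2.5,0,0,0],
    [18,0.3,0,2.5,0,0,0],
    [18,0,0,2,0,0,0],
    [18,0,0,1.5,0,0,0],
    [18,0,0,0,0,0,0]
  ]
}}

```text
t: 18.77
ee_pos: [0.6259, -0.053, 0.197]
tool_rot: [0.774, -0.578, 0.154, -0.207]
wrist_force: [-1.0, -3.3, -3.4]
grip_width: 0.0215
```

>>> {"name": "servo_tool", "arguments": {
  "motion": [
    [18,0,0,1,0,0,0],
    [18,0,0,1,0,0,0],
    [18,0,0,0,0,0,0]
  ]
}}

```text
t: 19.15
ee_pos: [0.6263, -0.053, 0.1961]
tool_rot: [0.775, -0.578, 0.154, -0.207]
wrist_force: [-5.4, -3.8, 1.7]
grip_width: 0.0221
```

```bash
python3 -c "
from ins import *
P,o,Rc=rep(np.load('stand_good.npy'));print(Rc.T@o['wrist_force'])"
```

```text
t 19.15 pos [ 0.62634171 -0.05297399  0.19612822] F [-5.4 -3.8  1.7] M [-1.02  2.08 -0.2 ] grip 0.0221 j [ 0.13  0.22 -0.35 -0.17 -0.49  0.29]
hole in tool axes [-1.2  0.4 12.6] roterr deg (tool) [0.15 0.12 0.09]
[ 2.07248586  4.60737055 -4.56324647]
```

>>> {"name": "servo_tool", "arguments": {
  "motion": [
    [18,0,0,1.5,0,0,0],
    [18,0,0,1.5,0,0,0],
    [18,0,0,0,0,0,0]
  ]
}}

```text
t: 19.52
ee_pos: [0.6264, -0.053, 0.1958]
tool_rot: [0.775, -0.577, 0.154, -0.207]
wrist_force: [-19.0, -3.9, 15.7]
grip_width: 0.0215
```

```bash
python3 -c "
from ins import *
P,o,Rc=rep(np.load('stand_good.npy'));print(Rc.T@o['wrist_force'])"
```

```text
t 19.525 pos [ 0.62638249 -0.05297805  0.1957521 ] F [-19.   -3.9  15.7] M [-0.64  3.5   0.35] grip 0.0215 j [ 0.13  0.22 -0.35 -0.17 -0.49  0.29]
hole in tool axes [-1.2  0.3 12.2] roterr deg (tool) [0.16 0.13 0.15]
[ -1.74702444   8.90897695 -23.23353703]
```

Solid seat: 23 N axial with no further travel, and the TCP is 12.2 mm above the fork as expected. Release and retreat.

>>> {"name": "servo_tool", "arguments": {
  "motion": [
    [18,0,0,-2,0,0,0],
    [45,0,0,0,0,0,0],
    [45,0,0,0,0,0,0],
    [45,0,0,0,0,0,0],
    [45,0,0,-10,0,0,0],
    [45,0,0,-20,0,0,0],
    [45,0,0,-30,0,0,0],
    [45,0,0,-40,0,0,0],
    [45,0,0,0,0,0,0],
    [45,0,0,0,0,0,0]
  ]
}}

```text
t: 20.78
ee_pos: [0.5791, -0.0671, 0.2821]
tool_rot: [0.774, -0.578, 0.154, -0.207]
wrist_force: [0.3, 0.1, -0.4]
grip_width: 0.0448
```

Run:
```python
from ins import *
P,o,Rc=rep(np.load('stand_good.npy'))
c=snap('wrist','wrist10.png');a=snap('scene','scene10.png');b=snap('side','side10.png')
F=P['F']
for n,s in(('w',c),('sc',a),('si',b)): print(n,'head top exp',proj(s,P['hole']+.05*F[:,2]),'collar',proj(s,P['hole']),'knob q0',proj(s,P['knob']))
cv2.imwrite('pics/comp10.png',np.hstack([np.vstack([crop('scene10.png',290,130,100,75,4),crop('side10.png',290,150,100,75,4)]),np.vstack([cv2.resize(cv2.imread('pics/wrist10.png'),(400,250)),crop('side10.png',260,230,160,140,2.5)])]))
```

```text
t 20.775 pos [ 0.57913431 -0.06706091  0.28212998] F [ 0.3  0.1 -0.4] M [-0.24  1.02  0.  ] grip 0.0448 j [ 0.11  0.06 -0.32 -0.14 -0.68  0.26]
hole in tool axes [ -1.2   0.7 111.7] roterr deg (tool) [0.06 0.11 0.06]
w head top exp [[318.60968026 221.21606775]] collar [[318.29379321 199.83335562]] knob q0 [[410.36906375 317.14147835]]
sc head top exp [[316.38057355 179.24665833]] collar [[325.16971244 197.46560873]] knob q0 [[317.2185993  176.03059183]]
si head top exp [[342.28150447 188.56455605]] collar [[349.45568333 198.43686109]] knob q0 [[310.78438783 193.54012628]]
```

View pics/comp10.png

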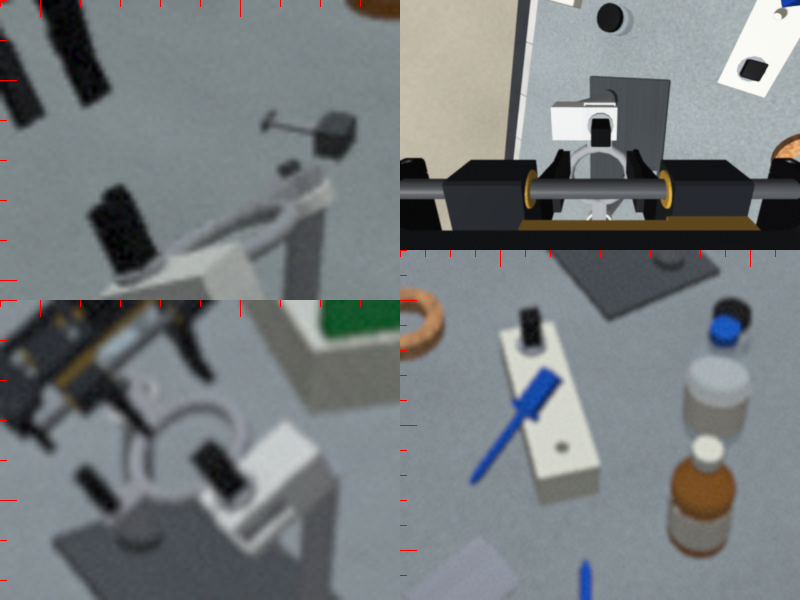

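Composite: the collar sits flat on the fork (scene (321,198)), the short pin is still in the rack, and the bottles and jar are upright. A quick numeric check of the beaker and the blue pins, then hand in.

Run:
```python
from h import *
a0,a1=(cv2.imread(f'pics/scene{i}.png').astype(int) for i in(0,10))
print('beaker diff',np.abs(a0-a1)[155:200,435:468].mean(),'noise ref',np.abs(a0-a1)[120:150,440:500].mean())
for i in(6,8,10):
    im=load(f'scene{i}.png')['img'].astype(int); m=((im[:,:,2]>im[:,:,0]+60)&(im[:,:,2]>90)).astype(np.uint8)
    k,l,st,ce=cv2.connectedComponentsWithStats(m); print(i,[np.round(ce[j],1).tolist() for j in range(1,k) if st[j][4]>100])
print(env.sign_off())
```

```text
beaker diff 4.21952861952862 noise ref 3.5498148148148148
6 [[226.8, 238.6], [254.8, 259.7], [136.0, 298.8]]
8 [[223.2, 240.4], [254.6, 259.5], [135.9, 298.8]]
10 [[223.1, 240.5], [254.6, 259.4], [135.9, 298.8]]
the job is handed in; nothing more can be done
None
```

I swung the ring up by its knob into the fork, pushed the long pin down through the fork and tab until its collar sat on the fork, and let go. The job is handed in at about 21 s of the 64 s allowed; no verdict was reported.

**Ring home:** pressing harder on the knob gave no further movement, and the tab hole lined up with the fork hole to within about 0.5 mm in the wrist view. The knob's path came out at a radius of about 125 mm from the fitted pivot, where 119 mm was expected. I put this down to the grip sitting off-centre on the knob and a small fitting error.

**Pin seated:** the pin stopped under about 23 N of push, with the fingertips 12.2 mm above the fork where 12 mm was expected. The last picture shows the collar flat on the fork after release, with the gripper about 60 mm clear.

**Bystanders:** the short pin is still in the rack. The bottles and jar are upright, and the beaker's image is unchanged from the start.

**Blue look-alikes:** the two standing blue pins fell over early in the run. One leans on the rack and the other lies on the table. I saw no contact force at the wrist, so they may have toppled by themselves, but I can't say for certain. Both were still and on the table at the end.

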